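Snap the weighing plate onto its three balls and slide the tray in under the grinder

TASK

The steel weighing plate has been cleaned and lies on the counter: take it by its saddle, lower it level onto the three balls of the grinder's pulled-out tray, rounded end to the tray's front, and press it down, still held level, until both spring catches snap over its edges; let go so that they pull it fully home. Feel your way down: the seat's height is not known exactly and the weighing cell under it must never take more than about 3 kg. Then slide the tray all the way in under the grinder, and leave the cups, tamper and canister where they stand.

Things in the scene. Friction and masses are not known exactly. Their poses are not given: they have to be found in the camera images.
- plate_grip (a point): Grip point in the saddle of the weighing plate (0.3 to 0.5 kg), on the plate's middle axis, 26 mm above its top face, 30 mm above its underside. The saddle is an upright aluminium block in the middle of the plate, 14 mm thick along x, 50 mm wide along y; its top, 12 to 20 mm above this point, is notched. On the counter this point is 39 mm high. z is up; -x points to the plate's rounded front end.
- plate_nose (a point): Middle of the rounded front edge of the plate, 57 mm from its middle axis. The plate is a flat steel D, 4 mm thick, 99 mm long and 100 mm wide; the other end is straight, 42 mm from the axis. Its straight sides (+y, -y) have a rolled edge 6 mm thick. Three vee-blocks beneath reach 9 mm below its underside. Axes as the plate's.
- seat (a point): Nominal seat on the tray, 52.5 mm above the counter; moves with the tray. x points into the grinder, z up. A seated plate has its underside centre here and its axes along these (grip point 30 mm above). The real seat is set in height to suit the portafilter and is not measured: up to 12 mm higher or lower, and up to 3 mm off along x and 1 mm along y. It is square and level.
- front_ball (a point): Nominal centre of the front one of three 12 mm steel balls on the seat, 36 mm from its middle (two more to the rear at 120 degrees), 8.5 mm below the seat point; as unsure as the seat. The plate's three radial 90 degree vees (18 mm wide at the mouth) centre it on the balls from up to 4 mm off when it is let go with both catches over its edges. Axes as the seat's.
- catch_left (a joint): Left (+y) of two sprung rollers (6 mm radius) whose axes stand 53 mm out at the plate's sides: m pushed outward, 0 with no plate. From first touch, 12 mm above home, pressing drives both out to 3 mm, which takes 10 to 15 N in all; then they snap in over the edges, to about 1 mm, and pull the plate down the last 5 mm. Their housings stand 70 mm out and 15 mm above the true seat.
- catch_right (a joint): The right (-y) catch, the mirror image of the left one. If the plate is let go before both catches are over its edges, it rocks off to one side when pressed: hold it level by the saddle through the snap. More than about 18 N means that the balls carry it.
- tray (a joint): How far the tray stands out of the grinder (m): 0 is fully in against its stop. It stays where it is left, takes about 2 N to slide, and moves along the seat's x.
- pull (a point): Middle of the pull on the tray's front, a round steel bar 10 mm thick and 90 mm long, level and parallel to the steel front panel, 30 mm ahead of it (25 mm free gap). Its axis is 30 mm above the counter and 104 mm from the seat along -x. The panel is 182 mm wide and 46 mm high. Push the pull along the seat's +x to close the tray. Axes as the seat's.
- grinder: Tall grey coffee grinder, fixed, origin under its middle, 256 mm deep (x, front towards -x), 208 mm wide, 420 mm tall. The weighing tray slides out of the bay in its base. Its head stands back, 26 mm in front of the origin, from 240 mm up; its slanted spout (20 mm radius) reaches 75 mm in front of the origin and down to 182 mm.
- cup0: Speckled ceramic cup, 74 mm across, 68 mm tall, origin under its middle; leave it alone.
- cup1: The second cup, the same; leave it alone.
- tamper: Chrome tamper standing on its 58 mm foot, 95 mm tall, origin under its middle; leave it alone.
- canister: Green glass canister with a steel lid, 90 mm across, 142 mm tall, origin under its middle; leave it alone.
Things that resemble listed ones, but are neither listed nor needed, are in the scene too. What is shaped like the part that bears plate_grip but turquoise or yellow is not meant.

How it is judged:
On the way, in this order (a step that is already met when the one before it is completed fails the run):
1. the plate is fully home on the three balls, both catches over its edges (value of joint catch_left between 0.0003 and 0.002 m and value of joint catch_right between 0.0003 and 0.002 m and z of plate_grip in the frame of seat between 0.016 and 0.044 m and x of plate_grip in the frame of seat between -0.0055 and 0.0055 m and y of plate_grip in the frame of seat between -0.0055 and 0.0055 m and angle between plate_grip's own z axis and vertical below 0.03 rad and angle between the x axis of plate_grip and the x axis of seat, either way round below 0.05 rad and x of plate_nose in the frame of seat below -0.045 m), for 0.2 s.
2. the tray is in under the grinder (value of joint tray below 0.005 m), for 0.2 s.
At the end, for the whole second after the job is handed in: tray in to 5 mm; plate at rest on the balls, rounded end to the front, within 5.5 mm of the nominal seat sideways and 14 mm in height, square to 0.05 rad, level to 0.03 rad; both catches sprung back in over its edges and bearing on them (0.3 to 2 mm out) (all of step 1 and value of joint tray below 0.005 m and linear speed of plate below 0.02 m/s); the robot touches nothing.
It fails at once if the weighing cell is overloaded: more than 60 N between the plate and the tray's balls and catches (contact force between plate and grinder above 60 N).
It fails at once if a speckled cup is pushed more than 25 mm or tipped over (distance of cup0 from where it was at the start of the episode above 0.025 m or angle between cup0's own z axis and vertical above 0.35 rad).
It fails at once if a speckled cup is pushed more than 25 mm or tipped over (distance of cup1 from where it was at the start of the episode above 0.025 m or angle between cup1's own z axis and vertical above 0.35 rad).
It fails at once if the tamper is pushed more than 25 mm or tipped over (distance of tamper from where it was at the start of the episode above 0.025 m or angle between tamper's own z axis and vertical above 0.35 rad).
It fails at once if the green glass canister is pushed more than 25 mm or tipped over (distance of canister from where it was at the start of the episode above 0.025 m or angle between canister's own z axis and vertical above 0.35 rad).
It also fails if it takes over 64 s, if anything falls off the work surface, if the arm or the gripper's body presses on something with over 40 N, if the wrist force passes 120 N, or if a joint passes its speed limit or range.

ROBOT

A 6-joint arm with a two-finger parallel gripper is mounted at the origin on the work surface. World frame = base frame: x ahead of the robot, y to its left, z up, the work surface at z = 0. Lengths are in m, angles in rad, forces in N, time in s.
With the tool pointing down it reaches from about 0.375 to 0.975 m from the base axis. Payload 3.8 kg.
Tool frame: the origin (TCP) lies on the centre line of the jaws, within the pads' length; the fingertips stand 14 mm ahead of it and the grasp point (between the pads) lies 5 mm behind it (bot.finger_overhang is the distance from the TCP to the fingertips, in m); y points along the fingers, x is the direction in which the jaws open and shut, and the axes are right-handed (so a half turn about y gives the same grasp; the last joint's range is limited). The gripper opens to 85 mm and grips with 20 to 120 N. Pads are 22 mm wide; open, the fingers measure 114 mm over their backs; the gripper's body (76 mm by 85 mm) begins 54 mm behind the grasp point. The pads swing forward as they close: fully open they stand 13 mm farther back than shut.
Start: joints at [1.257, 0.264, 1.604, -0, 1.274, -0.037], TCP at [0.184, 0.649, 0.245] pointing down, gripper open.
Joint ranges: [-2.63, 2.63], [-0.94, 2.18], [0.31, 2.57], [-1.31, 4.45], [0, 2.66], [-2.55, 2.55]. Speed limits (rad/s): [2.57, 2.57, 3.14, 3.14, 3.14, 3.14].

INTERFACE

Orientations are given as a rotation vector (axis times angle).
In Python, from workcell import readout, read_camera, bot, spotter gives the robot as it stands.
- The arm moves only by the tool jog_arm, never from a script. Its argument "increments" is a list of rows, each a list of 7 numbers: the shift along the tool's x, y, z in m, then the turn, a rotation vector about the tool's x, y, z in rad, then the opening, from 0 (shut) to 1 (fully open). A call has 1 to 10 rows; each row shifts and turns the pose as measured when the row begins, along the tool's axes as they then stand; what a row does not reach is not made up. A row lasts 1/8 s, in which the tool goes at most 62.5 mm and 10.7 degrees, less where a joint would pass 70% of its speed; a pose out of reach is approached as far as the arm can. A call with a gripper value outside its range is refused whole. The fingers move at their own pace and stop on an object; "force" is the grip in N (left out, the last holds). Time passes only in rows, so rows that do not move let the fingers close. It gives the time, the measured TCP pose, the force and the opening at its end, in the units of the state.
- readout.read_state(): the state, without advancing time (a new reading comes with each control period).
- read_camera(name): name is "scene" or "top" or "wrist"; returns a dict with "img" (420x560x3 uint8, blue, green, red), "range_z" (420x560 float32, m along the optical axis (not along the pixel's ray), 0 where there is no reading), "fx", "fy", "cx", "cy" (pixels), "distortion" ([k1, k2, p1, p2, k3] as OpenCV has them; the pictures are not rectified), "world_from_camera" (4x4, takes a point from camera to world coordinates). Camera axes: x right, y down, z forward; pixel columns grow to the right and rows downward; lengths in m; the calibration is good to about 2 mm. A picture is of the moment at which its call begins.
- bot.finish_job(): hands the job in, once; it reports no verdict.
Trained networks look in a picture, given as the dict that the camera call returned (one of the last four; its "shot" number tells which), for a name from the list of things; names that differ only in an ending like _2 or _b are one class to them, and where a whole thing is asked for, a point or a joint stands for the part that bears it (a point fixed in the world has none). Each returns a list of dicts, best first, with "p" (0 to 1); they miss things now and then, are a little off and sometimes report something else, mostly with a low value. They report only what shows in the picture. A call takes as long as a camera call. They do not tell look-alikes from the thing itself.
- spotter.masks_of(picture, thing): "mask" (420x560 bool, what is visible of it) and "location" ([column, row] in pixels, amid what is visible of it).
- spotter.spot_point(picture, thing): "location" ([column, row] in pixels: a listed point, or the origin of a listed thing).
The state is a dict: "time": time; "q": joint angles; "joint_vel": joint speeds; "joint_torque": joint torques, N m; "tool_pos": TCP position; "tcp_rot": TCP orientation; "wrist_force": force on the tool from outside, world axes, zero at the start; "torque": the same for the moment, N m; "width": opening from 0.0 (shut) to 1.0 (fully open).
Only numpy, scipy, OpenCV 4.12 (cv2) and the standard library are available. Lean on these libraries where they do the work, as an engineer would, in place of code of your own. Each camera call takes 0.05 s, during which the arm holds its last target. There are 200 camera calls.

## Working session

There is one attempt and no reset: what is moved stays moved. The work goes in short steps, Python scripts to look and compute and a tool call to move; the robot and the scene stay as the last step left them, time stands still between calls to the robot, and variables do not carry over. Pictures are saved under pics/ and viewed, about 8 in all and at most 12, crops included, and the job is handed in when it is done.

Besides the shell and the picture viewer there is one more tool, called after ">>>" by a JSON object that holds its "fn" and its "kwargs". jog_arm: Moves the arm, as the interface text tells. Its arguments: {"type":"object","properties":{"increments":{"type":"array"},"force":{"type":"number"}},"required":["increments"]}

```bash
mkdir -p pics; cat > h.py <<'E'
import numpy as np, cv2
from workcell import readout, read_camera, bot, spotter
from scipy.spatial.transform import Rotation as R
def ray(c,uv):
    K=np.array([[c["fx"],0,c["cx"]],[0,c["fy"],c["cy"]],[0,0,1.]])
    n=cv2.undistortPoints(np.array([[uv]],float),K,np.array(c["distortion"],float))[0,0]
    return np.array([n[0],n[1],1.])
def p3(c,uv,z=None):
    """point by depth (z None) or on the world plane of height z"""
    T=np.array(c["world_from_camera"]); r=T[:3,:3]@ray(c,uv); o=T[:3,3]
    if z is not None: return o+r*(z-o[2])/r[2]
    u,v=int(round(uv[0])),int(round(uv[1])); d=c["range_z"][max(0,v-1):v+2,max(0,u-1):u+2]; d=d[d>0]
    return o+r*np.median(d) if len(d) else None
def cloud(c):
    K=np.array([[c["fx"],0,c["cx"]],[0,c["fy"],c["cy"]],[0,0,1.]])
    h,w=c["range_z"].shape; g=np.stack(np.meshgrid(np.arange(w),np.arange(h)),-1).reshape(-1,1,2).astype(float)
    n=cv2.undistortPoints(g,K,np.array(c["distortion"],float))[:,0]
    d=c["range_z"].reshape(-1,1); T=np.array(c["world_from_camera"])
    P=np.hstack([n*d,d])@T[:3,:3].T+T[:3,3]; P[d[:,0]<=0]=np.nan
    return P.reshape(h,w,3)
E
python3 - <<'E'
from h import *
np.set_printoptions(precision=4,suppress=True)
print(readout.read_state())
for n in ["scene","top"]:
    c=read_camera(n); cv2.imwrite(f"pics/{n}0.png",c["img"])
    print(n,np.array(c["world_from_camera"])[:3,3])
    for t in ["plate_grip","plate_nose","seat","front_ball","pull","grinder","cup0","tamper","canister"]:
        for d in spotter.spot_point(c,t)[:4]:
            print(t,round(d["p"],2),np.round(d["location"],1),p3(c,d["location"]))
E
```

```text
{'time': 0.0, 'q': array([ 1.2571,  0.2648,  1.6054,  0.    ,  1.2737, -0.0369]), 'joint_vel': array([-0.0008, -0.0013, -0.0005, -0.0003,  0.0006, -0.0007]), 'joint_torque': array([ -0.0001, -51.5122, -36.7315,   0.    ,   0.0129,   0.    ]), 'tool_pos': array([0.1842, 0.6486, 0.2439]), 'tcp_rot': array([-1.3288, -1.0015,  1.0047]), 'wrist_force': array([-0.344 , -0.0889,  0.0257]), 'torque': array([0.0333, 0.007 , 0.0146]), 'width': 0.9982788513414937}
scene [1.132  0.833  0.8369]
plate_grip 0.97 [399.2 321.7] [0.5358 0.5619 0.041 ]
plate_grip 0.92 [285.4 246.1] [0.5596 0.2165 0.0575]
plate_grip 0.77 [237.4 159. ] [ 0.3682 -0.2308  0.0541]
plate_grip 0.67 [279.  182.7] [ 0.3573 -0.0269  0.0467]
plate_nose 0.87 [399.1 235.3] [0.2604 0.3765 0.0126]
plate_nose 0.84 [269.9 199.6] [ 0.4015 -0.0245  0.0022]
plate_nose 0.62 [303.2 254.7] [0.5165 0.2414 0.0141]
plate_nose 0.56 [416.5 318.7] [0.4792 0.5754 0.0137]
seat 0.73 [193.1 193.6] [ 0.5875 -0.1859  0.0379]
front_ball 0.72 [201. 196.] [ 0.5767 -0.1571  0.0377]
pull 0.81 [221.4 207. ] [ 0.562  -0.069   0.0338]
grinder 0.69 [141.7 195. ]
[... 435 characters left out ...]
08.  235.7] [0.4777 0.5808 0.0025]
plate_nose 0.75 [380.9 285. ] [ 0.3163 -0.2036  0.0001]
plate_nose 0.73 [170.8 305.3] [0.2751 0.3861 0.0112]
plate_nose 0.63 [311.9 252.7] [ 0.4131 -0.0134  0.0002]
seat 0.16 [272.3 274.5] [0.3513 0.0976 0.0944]
front_ball 0.86 [352.2 187.7] [ 0.5884 -0.1313  0.0434]
pull 0.8 [327.4 204.1] [ 0.5528 -0.0643 -0.0008]
pull 0.57 [222.9 217.6] [0.5194 0.2376 0.014 ]
grinder 0.76 [426.3 159.3] [ 0.6803 -0.3672  0.0015]
grinder 0.58 [220.5 217.9] [0.5194 0.2451 0.0103]
cup0 0.71 [256.1 139.9] [0.7549 0.1392 0.0046]
cup0 0.69 [291.2 145.3] [0.7335 0.0348 0.006 ]
canister 0.67 [167.9 164.9] [0.6545 0.376  0.1004]
canister 0.66 [331.3 200.9] [ 0.554  -0.0715  0.0352]
```

View pics/scene0.png

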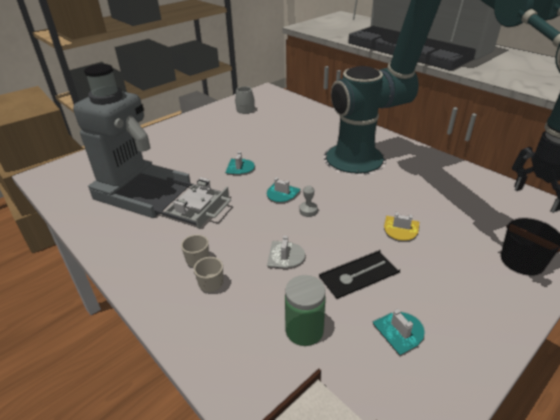

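View pics/top0.png

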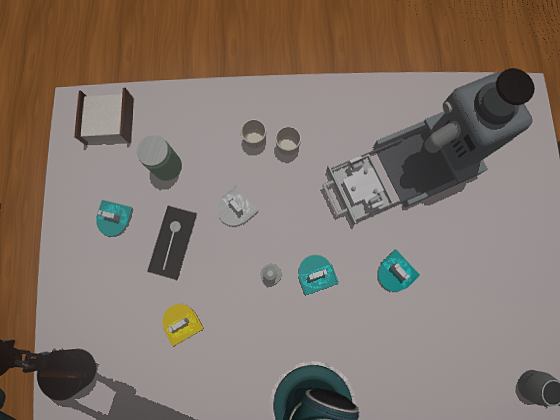

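Steel plate lies at top (237,205) and scene (286,253), with its rounded end apparently towards the robot's left. The tray stands out of the grinder at top (362,188). Next I go above the plate for a close look.

```bash
cat >> h.py <<'E'
def togo(pos,yaw):
    """tool-frame shift to world pos at present orientation, and tool-frame turn to a downward tool with x at yaw (rad)"""
    s=readout.read_state(); A=R.from_rotvec(s["tcp_rot"])
    x=np.array([np.cos(yaw),np.sin(yaw),0]); z=np.array([0,0,-1.]); B=R.from_matrix(np.stack([x,np.cross(z,x),z],1))
    print("shift",np.round(A.inv().apply(np.array(pos)-s["tool_pos"]),4),"turn",np.round((A.inv()*B).as_rotvec(),4),
      "| after turn shift",np.round(B.inv().apply(np.array(pos)-s["tool_pos"]),4),"q",np.round(s["q"],2),"F",np.round(s["wrist_force"],1),"t",round(s["time"],2),"pos",np.round(s["tool_pos"],4))
E
python3 - <<'E'
from h import *
np.set_printoptions(precision=4,suppress=True)
s=readout.read_state();print(R.from_rotvec(s["tcp_rot"]).as_matrix())
for y in (-30,150): togo([0.53,0.23,0.27],np.radians(y))
c=read_camera("wrist");print(np.linalg.inv(np.block([[R.from_rotvec(s["tcp_rot"]).as_matrix(),s["tool_pos"][:,None]],[np.zeros((1,3)),1]]))@np.array(c["world_from_camera"]),c["fx"])
E
```

```text
[[ 0.2733 -0.     -0.9619]
 [ 0.9619  0.      0.2733]
 [-0.     -1.      0.    ]]
shift [-0.3089 -0.0247 -0.447 ] turn [-1.0822  1.3887  1.3886] | after turn shift [ 0.5089  0.1903 -0.0247] q [ 1.26  0.26  1.6   0.    1.27 -0.04] F [ 0.3  0.3 -1.1] t 1.0 pos [0.1845 0.6493 0.2453]
shift [-0.3089 -0.0247 -0.447 ] turn [-1.3159 -1.0255 -1.0255] | after turn shift [-0.5089 -0.1903 -0.0247] q [ 1.26  0.26  1.6   0.    1.27 -0.04] F [ 0.3  0.3 -1.1] t 1.0 pos [0.1845 0.6493 0.2453]
[[ 1.      0.0002  0.0005 -0.0008]
 [-0.0004 -0.2883  0.9575 -0.1271]
 [ 0.0003 -0.9575 -0.2883  0.0733]
 [ 0.      0.      0.      1.    ]] 346.8700191391891
```

```bash
sed -i 's/z=np.array(\[0,0,-1.\]); B=R.from_matrix(np.stack(\[x,np.cross(z,x),z\],1))/y=np.array([0,0,-1.]); B=R.from_matrix(np.stack([x,y,np.cross(x,y)],1))/' h.py
python3 - <<'E'
from h import *
for y in (-30,150): togo([0.52,0.21,0.25],np.radians(y))
E
```

```text
shift [-0.3309 -0.0047 -0.4428] turn [ 0.0000e+00  1.8176e+00 -1.0000e-04] | after turn shift [ 0.5102 -0.0047 -0.2127] q [ 1.26  0.26  1.6   0.    1.27 -0.04] F [ 0.2 -0.9 -0.7] t 1.05 pos [0.1845 0.6493 0.2453]
shift [-0.3309 -0.0047 -0.4428] turn [-1.000e-04 -1.324e+00 -0.000e+00] | after turn shift [-0.5102 -0.0047  0.2127] q [ 1.26  0.26  1.6   0.    1.27 -0.04] F [ 0.2 -0.9 -0.7] t 1.05 pos [0.1845 0.6493 0.2453]
```

>>> {"fn": "jog_arm", "kwargs": {"increments": [[-0.033, 0, -0.044, 0, 0, 0, 1], [-0.033, 0, -0.044, 0, 0, 0, 1], [-0.033, 0, -0.044, 0, 0, 0, 1], [-0.033, 0, -0.044, 0, 0, 0, 1], [-0.033, 0, -0.044, 0, 0, 0, 1], [-0.033, 0, -0.044, 0, 0, 0, 1], [-0.033, 0, -0.044, 0, 0, 0, 1], [-0.033, 0, -0.044, 0, 0, 0, 1], [-0.033, 0, -0.044, 0, 0, 0, 1], [-0.033, 0, -0.044, 0, 0, 0, 1]]}}

```text
time: 2.3
tool_pos: [0.5267, 0.2034, 0.2468]
tcp_rot: [-1.324, -1.015, 1.003]
wrist_force: [0.7, -0.4, -0.7]
width: 1.001
```

>>> {"fn": "jog_arm", "kwargs": {"increments": [[0, 0, 0, 0, 0.18, 0, 1], [0, 0, 0, 0, 0.18, 0, 1], [0, 0, 0, 0, 0.18, 0, 1], [0, 0, 0, 0, 0.18, 0, 1], [0, 0, 0, 0, 0.18, 0, 1], [0, 0, 0, 0, 0.18, 0, 1], [0, 0, 0, 0, 0.18, 0, 1], [0, 0, 0, 0, 0.18, 0, 1], [0, 0, 0, 0, 0.18, 0, 1], [0, 0, 0, 0, 0.18, 0, 1]]}}

```text
time: 3.55
tool_pos: [0.5301, 0.198, 0.248]
tcp_rot: [-1.518, 0.436, -0.447]
wrist_force: [0.1, 0.2, -0.6]
width: 0.998
```

```bash
python3 - <<'E'
from h import *
np.set_printoptions(precision=4,suppress=True)
togo([0.52,0.21,0.25],np.radians(-30))
c=read_camera("wrist"); cv2.imwrite("pics/w1.png",c["img"])
for t in ["plate_grip","plate_nose"]:
    for d in spotter.spot_point(c,t)[:3]:
        print(t,round(d["p"],2),np.round(d["location"],1),p3(c,d["location"]), p3(c,d["location"],.039 if t=="plate_grip" else .011))
P=cloud(c)
for d in spotter.masks_of(c,"plate_grip")[:2]:
    m=d["mask"]; print(d["p"],m.sum(),d["location"])
    Q=P[m]; Q=Q[~np.isnan(Q[:,0])]
    pl=Q[(Q[:,2]>0.005)&(Q[:,2]<0.02)]; sd=Q[Q[:,2]>0.03]
    for n,q in(("plate",pl),("saddle",sd)):
        r=cv2.minAreaRect((q[:,:2]*1000).astype(np.float32)); print(n,len(q),r,q.mean(0),np.median(q[:,2]),q[:,2].max())
E
```

```text
shift [-0.0149 -0.0021  0.0047] turn [-0.0086 -0.0401  0.0047] | after turn shift [-0.0147 -0.002   0.0053] q [0.31 0.05 1.84 0.   1.24 0.88] F [ 0.1  0.2 -0.6] t 3.55 pos [0.5301 0.198  0.248 ]
plate_grip 0.94 [293.6 167.5] [0.5493 0.2029 0.0496] [0.5487 0.2011 0.039 ]
plate_nose 0.77 [243.1 145.7] [0.5131 0.2437 0.0003] [0.5146 0.2441 0.011 ]
plate_nose 0.66 [279.8 361.3] [ 0.4027 -0.0046  0.0117] [ 0.4024 -0.005   0.011 ]
0.96 1072 [262.5, 362.1]
plate 1059 ((368.8271789550781, 9.120857238769531), (37.586299896240234, 103.15071868896484), 62.94317626953125) [0.3792 0.0053 0.0109] 0.01105606393026487 0.013726398310424603
saddle 6 ((531.8743896484375, 206.82125854492188), (0.8396968841552734, 7.890476226806641), 58.49370574951172) [0.5313 0.2074 0.306 ] 0.30574608246092405 0.30722883631985104
0.89 7746 [290.4, 159.5]
plate 6740 ((545.8784790039062, 205.302490234375), (100.12142181396484, 98.93515014648438), 39.45110321044922) [0.55   0.2041 0.0113] 0.01130971631422062 0.019342391953056315
saddle 884 ((550.456787109375, 199.6653594970703), (50.0887451171875, 14.198858261108398), 39.11164474487305) [0.5507 0.2009 0.0509] 0.04964567562749286 0.05934459886497162
```

View pics/w1.png

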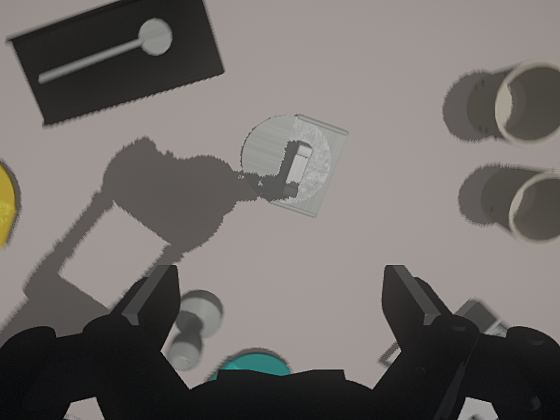

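Wrist image: saddle at (298,168), nose at (243,146), no clutter around it. Fit: grip point (0.550, 0.200), plate x at −51°. Now turn and go down.

```bash
python3 - <<'E'
from h import *
togo([0.5502,0.2001,0.10],np.radians(-50.9))
E
```

```text
shift [0.0154 0.1481 0.0111] turn [-0.0092  0.3344  0.0031] | after turn shift [0.0111 0.1479 0.0169] q [0.31 0.05 1.84 0.   1.24 0.87] F [-0.  -0.4  0.9] t 3.75 pos [0.5301 0.198  0.2479]
```

>>> {"fn": "jog_arm", "kwargs": {"increments": [[0, 0, 0, -0.009, 0.16, 0.003, 1], [0, 0, 0, 0, 0.17, 0, 1], [0.011, 0.04, 0.017, 0, 0, 0, 1], [0, 0.04, 0, 0, 0, 0, 1], [0, 0.04, 0, 0, 0, 0, 1], [0, 0.02, 0, 0, 0, 0, 1], [0, 0, 0, 0, 0, 0, 1]]}}

```text
time: 4.62
tool_pos: [0.5529, 0.2009, 0.1063]
tcp_rot: [-1.458, 0.678, -0.685]
wrist_force: [-0.1, 0.3, -0.3]
width: 1.0
```

```bash
python3 - <<'E'
from h import *
togo([0.5502,0.2001,0.035],np.radians(-50.9))
E
```

```text
shift [-0.0013  0.0712 -0.0029] turn [-0.0044  0.0152  0.0027] | after turn shift [-0.0011  0.0713 -0.0026] q [ 0.31  0.22  1.93 -0.    0.99  1.18] F [-0.1  0.3 -0.3] t 4.62 pos [0.5529 0.2009 0.1063]
```

>>> {"fn": "jog_arm", "kwargs": {"increments": [[-0.001, 0.02, -0.002, -0.004, 0.014, 0.003, 1], [0, 0.02, 0, 0, 0, 0, 0.7], [0, 0.018, 0, 0, 0, 0, 0.5], [0, 0.01, 0, 0, 0, 0, 0.5], [0, 0, 0, 0, 0, 0, 0.5]], "force": 100}}

```text
time: 5.25
tool_pos: [0.5533, 0.2012, 0.0376]
tcp_rot: [-1.454, 0.688, -0.694]
wrist_force: [-0.2, 0.2, -0.9]
width: 0.496
```

```bash
python3 - <<'E'
from h import *
togo([0.5502,0.2001,0.035],np.radians(-50.9))
E
```

```text
shift [-0.0011  0.0026 -0.0031] turn [-0.0052  0.0027  0.0014] | after turn shift [-0.0011  0.0026 -0.0031] q [0.31 0.31 1.97 0.   0.86 1.19] F [-0.2  0.2 -0.9] t 5.25 pos [0.5533 0.2012 0.0376]
```

>>> {"fn": "jog_arm", "kwargs": {"increments": [[-0.001, 0.003, -0.004, -0.005, 0.003, 0.001, 0.5], [0, 0, 0, 0, 0, 0, 0.5], [0, 0, 0, 0, 0, 0, 0], [0, 0, 0, 0, 0, 0, 0], [0, 0, 0, 0, 0, 0, 0], [0, 0, 0, 0, 0, 0, 0]], "force": 100}}

```text
time: 6.0
tool_pos: [0.5509, 0.1998, 0.0366]
tcp_rot: [-1.455, 0.691, -0.696]
wrist_force: [-0.2, 0.6, -2.0]
width: 0.142
```

```bash
python3 - <<'E'
from h import *
togo([0.5502,0.2001,0.035],np.radians(-50.9)); print(readout.read_state()["width"])
E
```

```text
shift [-0.0006  0.0016 -0.0004] turn [-0.0033 -0.0004  0.0017] | after turn shift [-0.0006  0.0016 -0.0004] q [ 0.31  0.31  1.97 -0.    0.86  1.19] F [-0.2  0.6 -2. ] t 6.0 pos [0.5509 0.1998 0.0366]
0.14247582961551847
```

>>> {"fn": "jog_arm", "kwargs": {"increments": [[0, -0.02, 0, 0, 0, 0, 0], [0, -0.04, 0, 0, 0, 0, 0], [0, -0.05, 0, 0, 0, 0, 0], [0, -0.05, 0, 0, 0, 0, 0], [0, -0.05, 0, 0, 0.08, 0, 0], [0, 0, 0, 0, 0.08, 0, 0], [0, 0, 0, 0, 0.08, 0, 0]]}}

```text
time: 6.88
tool_pos: [0.547, 0.1988, 0.2571]
tcp_rot: [-1.385, 0.884, -0.883]
wrist_force: [-0.8, -0.8, -3.9]
width: 0.143
```

>>> {"fn": "jog_arm", "kwargs": {"increments": [[0.03, 0, -0.02, 0, 0, 0, 0], [0.04, 0, -0.027, 0, 0, 0, 0], [0.046, 0, -0.028, 0, 0, 0, 0], [0.046, 0, -0.028, 0, 0, 0, 0], [0.046, 0, -0.028, 0, 0, 0, 0], [0.046, 0, -0.028, 0, 0, 0, 0], [0.046, 0, -0.028, 0, 0, 0, 0], [0.03, 0, -0.02, 0, 0, 0, 0], [0.015, 0, -0.01, 0, 0, 0, 0], [0, 0, 0, 0, 0, 0, 0]]}}

```text
time: 8.12
tool_pos: [0.4905, -0.2156, 0.2652]
tcp_rot: [-1.382, 0.878, -0.885]
wrist_force: [0.4, 1.2, -3.9]
width: 0.143
```

```bash
python3 - <<'E'
from h import *
np.set_printoptions(precision=4,suppress=True)
togo([0.504,-0.21,0.24],np.radians(-65))
print(readout.read_state()["width"])
c=read_camera("wrist"); cv2.imwrite("pics/w2.png",c["img"]); np.savez("w2.npz",P=cloud(c))
for t,z in [("seat",.0525),("front_ball",.044),("pull",.03),("plate_grip",None),("plate_nose",None)]:
    for d in spotter.spot_point(c,t)[:2]:
        print(t,round(d["p"],2),np.round(d["location"],1),p3(c,d["location"]), p3(c,d["location"],z))
for d in spotter.masks_of(c,"pull")[:2]:
    print(d["p"],d["mask"].sum(),d["location"])
E
```

```text
shift [0.0006 0.0252 0.0145] turn [-0.0048  0.0006  0.0017] | after turn shift [0.0007 0.0252 0.0146] q [-0.46 -0.02  1.88  0.    1.27  0.67] F [ 0.4  1.2 -3.9] t 8.12 pos [ 0.4905 -0.2156  0.2652]
0.14323867425742076
seat 0.81 [280.6  51.7] [ 0.5997 -0.1658  0.036 ] [ 0.5977 -0.1667  0.0525]
seat 0.58 [243.9  48.3] [ 0.5866 -0.1347  0.0487] [ 0.5862 -0.1353  0.0525]
front_ball 0.62 [241.9  49.8] [ 0.5847 -0.1334  0.0476] [ 0.585  -0.1329  0.044 ]
pull 0.72 [177.1  49.1] [ 0.5604 -0.0741  0.0323] [ 0.5604 -0.0734  0.03  ]
plate_grip 0.96 [280.3 288. ] [ 0.4965 -0.2133  0.278 ] [ 0.4965 -0.2133  0.278 ]
plate_grip 0.57 [ 66.  215.3] [ 0.3596 -0.0288  0.0492] [ 0.3596 -0.0288  0.0492]
plate_nose 0.97 [161.4 258.1] [ 0.3267 -0.1296 -0.0017] [ 0.3267 -0.1296 -0.0017]
plate_nose 0.7 [ 79.5 160.7] [ 0.4026 -0.0031 -0.0003] [ 0.4026 -0.0031 -0.0003]
0.82 21343 [268.6, 69.6]
```

View pics/w2.png

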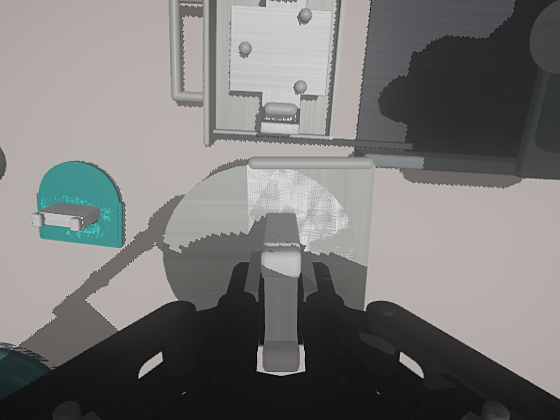

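Wrist image shows the plate held, nose to the left (tray's front). The three balls are at (244,48), (305,16) and (300,88), the pull at (177,49). The tray sits at the picture's edge, so I back off 60 mm to measure the balls properly.

>>> {"fn": "jog_arm", "kwargs": {"increments": [[0, 0, -0.03, 0, 0, 0, 0], [0, 0.02, -0.03, -0.005, 0, 0.002, 0], [0, 0, 0, 0, 0, 0, 0]]}}

```text
time: 8.85
tool_pos: [0.4369, -0.2378, 0.2441]
tcp_rot: [-1.387, 0.875, -0.875]
wrist_force: [-0.6, -0.4, -4.1]
width: 0.149
```

```bash
python3 - <<'E'
from h import *
np.set_printoptions(precision=4,suppress=True)
togo([0.504,-0.21,0.24],np.radians(-65))
c=read_camera("wrist"); cv2.imwrite("pics/w3.png",cv2.resize(c["img"][:260,100:420],None,fx=2.4,fy=2.3))
P=cloud(c)
for t,z in [("seat",.0525),("front_ball",.044),("pull",.03)]:
    for d in spotter.spot_point(c,t)[:2]:
        print(t,round(d["p"],2),np.round(d["location"],1),p3(c,d["location"]), p3(c,d["location"],z))
# height histogram near the tray
Q=P.reshape(-1,3); Q=Q[~np.isnan(Q[:,0])]
q=Q[np.linalg.norm(Q[:,:2]-[0.6,-0.166],axis=1)<0.06]
h,e=np.histogram(q[:,2],np.arange(0,0.09,0.002)); print([(round(float(a),3),int(n)) for a,n in zip(e,h) if n])
np.savez("w3.npz",P=P,img=c["img"])
E
```

```text
shift [0.0038 0.0041 0.0726] turn [ 0.0001  0.009  -0.0002] | after turn shift [0.0031 0.0041 0.0726] q [-0.55 -0.08  1.98  0.    1.24  0.58] F [-0.6 -0.4 -4.1] t 8.85 pos [ 0.4369 -0.2378  0.2441]
[(0.002, 1), (0.004, 256), (0.006, 868), (0.008, 40), (0.01, 10), (0.012, 3), (0.014, 5), (0.016, 7), (0.018, 4), (0.02, 12), (0.022, 33), (0.024, 2), (0.03, 6), (0.032, 57), (0.034, 1500), (0.036, 1172), (0.038, 6), (0.04, 3), (0.042, 11), (0.044, 43), (0.046, 70), (0.048, 49), (0.05, 3), (0.056, 2), (0.058, 28), (0.06, 110), (0.062, 332), (0.064, 135)]
```

View pics/w3.png

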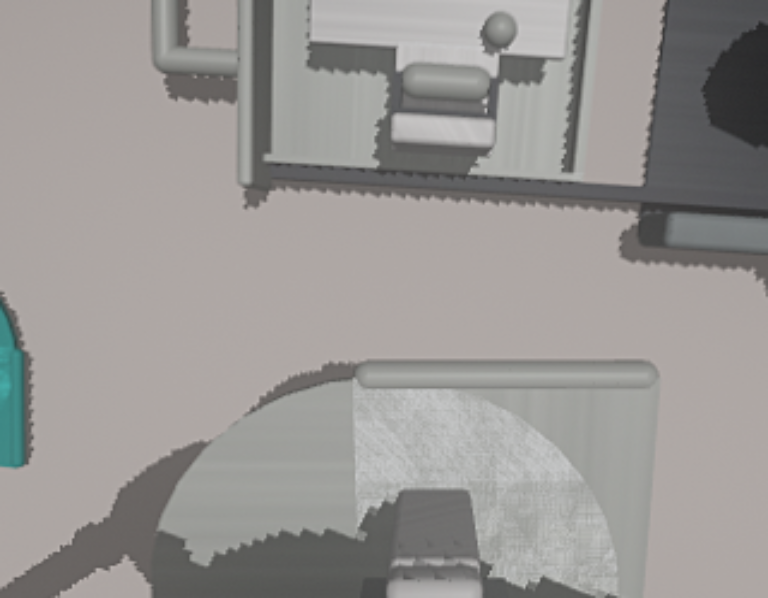

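The tray left the view (image up is tool +z), so I move the other way and a bit up.

```bash
python3 - <<'E'
from h import *
togo([0.518,-0.204,0.29],np.radians(-65))
E
```

```text
shift [ 0.0025 -0.0424  0.0851] turn [-0.0042  0.0104  0.005 ] | after turn shift [ 0.0014 -0.0427  0.0849] q [-0.55 -0.07  1.97  0.    1.24  0.58] F [ 0.6  0.9 -3.3] t 9.05 pos [ 0.4405 -0.2386  0.2473]
```

>>> {"fn": "jog_arm", "kwargs": {"increments": [[0.002, -0.015, 0.03, 0, 0, 0, 0], [0.002, -0.015, 0.03, 0, 0.008, 0, 0], [0, -0.015, 0.03, 0, 0, 0, 0], [0, 0, 0, 0, 0, 0, 0]]}}

```text
time: 9.55
tool_pos: [0.5293, -0.2012, 0.2966]
tcp_rot: [-1.384, 0.869, -0.888]
wrist_force: [-0.8, 0.0, -4.2]
width: 0.147
```

```bash
python3 - <<'E'
from h import *
np.set_printoptions(precision=4,suppress=True)
togo([0.518,-0.204,0.29],np.radians(-65))
c=read_camera("wrist"); cv2.imwrite("pics/w4.png",c["img"])
P=cloud(c)
for t,z in [("seat",.0525),("front_ball",.044),("pull",.03)]:
    for d in spotter.spot_point(c,t)[:2]:
        print(t,round(d["p"],2),np.round(d["location"],1),p3(c,d["location"]), p3(c,d["location"],z))
Q=P.reshape(-1,3); Q=Q[~np.isnan(Q[:,0])]
q=Q[np.linalg.norm(Q[:,:2]-[0.6,-0.166],axis=1)<0.06]
h,e=np.histogram(q[:,2],np.arange(0,0.09,0.002)); print([(round(float(a),3),int(n)) for a,n in zip(e,h) if n])
np.savez("w4.npz",P=P,img=c["img"])
E
```

```text
shift [-0.0023  0.0064 -0.0115] turn [-0.0081  0.0045  0.0082] | after turn shift [-0.0022  0.0066 -0.0114] q [-0.41  0.02  1.78  0.    1.32  0.72] F [-0.8  0.  -4.2] t 9.55 pos [ 0.5293 -0.2012  0.2966]
seat 0.81 [273.4 100.1] [ 0.5967 -0.1639  0.036 ] [ 0.5965 -0.1642  0.0525]
front_ball 0.63 [241.   96.7] [ 0.5853 -0.1323  0.0479] [ 0.5852 -0.1319  0.044 ]
front_ball 0.33 [457.2 113.8] [ 0.6774 -0.3684  0.0007] [ 0.6688 -0.3481  0.044 ]
pull 0.82 [183.9  92.2] [ 0.5631 -0.0731  0.0322] [ 0.563  -0.0725  0.03  ]
[(0.002, 1), (0.004, 317), (0.006, 833), (0.008, 63), (0.01, 7), (0.012, 9), (0.014, 11), (0.016, 12), (0.018, 11), (0.02, 32), (0.022, 101), (0.024, 6), (0.032, 73), (0.034, 4017), (0.036, 2884), (0.038, 23), (0.042, 19), (0.044, 66), (0.046, 145), (0.048, 84), (0.05, 2), (0.054, 2), (0.056, 5), (0.058, 43), (0.06, 143), (0.062, 426), (0.064, 185)]
```

View pics/w4.png

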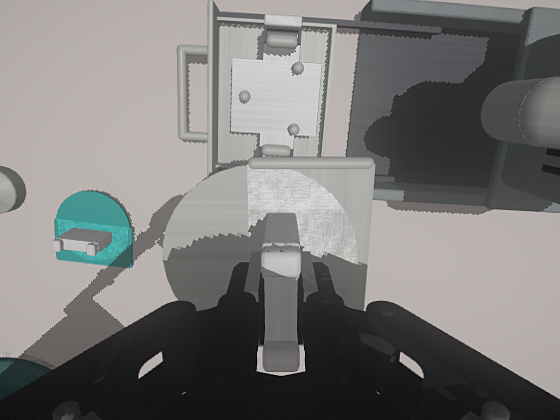

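Wrist image: balls at (244,97), (298,69) and (293,130), pull bar at (183,92), catches at (281,35) and (276,150). Next, a sphere fit of the balls.

```bash
python3 - <<'E'
from h import *
from scipy.optimize import least_squares
np.set_printoptions(precision=4,suppress=True)
P=np.load("w4.npz")["P"]
C=[]
for u,v in [(244,97),(298,69),(293,130)]:
    q=P[v-9:v+10,u-9:u+10].reshape(-1,3); q=q[~np.isnan(q[:,0])]; q=q[(q[:,2]>0.040)&(q[:,2]<0.053)]
    r=least_squares(lambda c:np.linalg.norm(q-c,axis=1)-0.006,q.mean(0)-[0,0,.003],loss="soft_l1",f_scale=.001)
    C.append(r.x); print(len(q),r.x,"max z",q[:,2].max(),"rms",np.sqrt(np.mean(r.fun**2)))
C=np.array(C); S=C.mean(0); d=S-C[0]; print("seat",S+[0,0,.0085],"yaw by front",np.degrees(np.arctan2(d[1],d[0])),"radii",np.linalg.norm((C-S)[:,:2],axis=1))
e=C[1]-C[2]; print("yaw by rear pair",np.degrees(np.arctan2(e[1],e[0]))-90)
# pull bar & housings
for n,(u0,u1,v0,v1),z0,z1 in [("pull",(176,190,52,135),.028,.040),("cat+",(262,303,10,50),.052,.07),("cat-",(258,295,140,158),.052,.07),("panel",(206,218,5,170),.04,.055)]:
    q=P[v0:v1,u0:u1].reshape(-1,3); q=q[(q[:,2]>z0)&(q[:,2]<z1)]
    r=cv2.minAreaRect((q[:,:2]*1000).astype(np.float32)); print(n,len(q),r,np.percentile(q[:,2],[5,50,95]))
E
```

```text
105 [ 0.5871 -0.1345  0.043 ] max z 0.05014690109266695 rms 0.0004955050783217045
115 [ 0.6367 -0.1729  0.043 ] max z 0.05031748963734395 rms 0.0004930824003934625
96 [ 0.5793 -0.1962  0.0427] max z 0.04995491291734361 rms 0.000552776431715413
seat [ 0.601  -0.1679  0.0514] yaw by front -67.36621977541425 radii [0.0362 0.036  0.0357]
yaw by rear pair -67.89380151575796
pull 790 ((560.7576904296875, -72.7957534790039), (85.68988037109375, 13.469907760620117), 21.417184829711914) [0.0296 0.0327 0.0344]
cat+ 1122 ((657.884765625, -145.12220764160156), (28.124982833862305, 36.09242630004883), 21.203414916992188) [0.0589 0.0644 0.0677]
cat- 366 ((552.4194946289062, -187.78208923339844), (12.640775680541992, 35.57524871826172), 25.860130310058594) [0.06   0.063  0.0649]
panel 991 ((576.1019287109375, -100.21835327148438), (164.45974731445312, 6.500740051269531), 21.557708740234375) [0.0421 0.0441 0.0456]
```

```bash
python3 - <<'E'
from h import *
togo([0.601,-0.168,0.12],np.radians(-68.2))
E
```

```text
shift [0.0007 0.1737 0.0824] turn [-0.0032  0.0578  0.0041] | after turn shift [-0.0033  0.1735  0.0829] q [-0.41  0.02  1.79 -0.    1.32  0.72] F [ 0.2  0.2 -4.5] t 9.75 pos [ 0.5253 -0.2019  0.2935]
```

>>> {"fn": "jog_arm", "kwargs": {"increments": [[0, 0.02, 0.03, -0.003, 0.055, 0.004, 0], [-0.002, 0.03, 0.03, 0, 0, 0, 0], [0, 0.04, 0.02, 0, 0, 0, 0], [0, 0.04, 0, 0, 0, 0, 0], [0, 0.02, 0, 0, 0, 0, 0], [0, 0.01, 0, 0, 0, 0, 0], [0, 0, 0, 0, 0, 0, 0]]}}

```text
time: 10.62
tool_pos: [0.595, -0.1712, 0.1272]
tcp_rot: [-1.366, 0.931, -0.926]
wrist_force: [-0.1, -0.4, -3.6]
width: 0.143
```

```bash
python3 - <<'E'
from h import *
togo([0.601,-0.168,0.10],np.radians(-68.2)); print(readout.read_state()["width"])
E
```

```text
shift [-0.0008  0.0272  0.0068] turn [ 0.0037 -0.0052 -0.0011] | after turn shift [-0.0007  0.0272  0.0067] q [-0.32  0.26  1.84 -0.    1.05  0.88] F [-0.1 -0.4 -3.6] t 10.62 pos [ 0.595  -0.1712  0.1272]
0.14276187033626142
```

>>> {"fn": "jog_arm", "kwargs": {"increments": [[-0.001, 0.01, 0.006, 0.004, -0.005, -0.001, 0], [0, 0.01, 0.002, 0, 0, 0, 0], [0, 0.006, 0, 0, 0, 0, 0], [0, 0, 0, 0, 0, 0, 0]]}}

```text
time: 11.12
tool_pos: [0.6046, -0.168, 0.1028]
tcp_rot: [-1.363, 0.92, -0.929]
wrist_force: [-0.2, 0.5, -4.5]
width: 0.145
```

```bash
python3 - <<'E'
from h import *
np.set_printoptions(precision=4,suppress=True)
togo([0.601,-0.168,0.09],np.radians(-68.2)); print(readout.read_state()["width"])
c=read_camera("scene"); cv2.imwrite("pics/s5.png",cv2.resize(c["img"][110:270,110:310],None,fx=3.5,fy=3.5,interpolation=cv2.INTER_CUBIC))
E
```

```text
shift [-0.0014  0.0128 -0.0034] turn [-0.0049 -0.0004  0.0036] | after turn shift [-0.0014  0.0128 -0.0033] q [-0.31  0.29  1.84  0.    1.    0.88] F [-0.2  0.5 -4.5] t 11.12 pos [ 0.6046 -0.168   0.1028]
0.14526412276222664
```

View pics/s5.png

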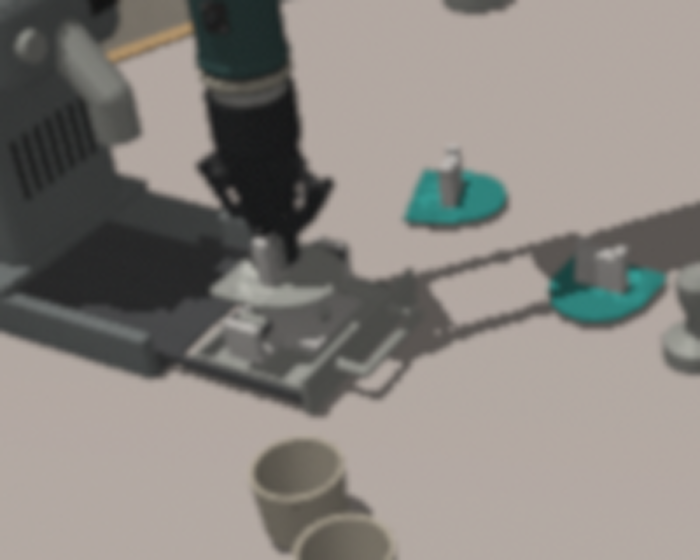

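Scene crop: plate held level over the tray at (275,285), rounded end towards the pull. Clear of everything; going down in small steps.

>>> {"fn": "jog_arm", "kwargs": {"increments": [[-0.001, 0.003, -0.003, -0.004, 0, 0.003, 0], [0, 0.003, 0, 0, 0, 0, 0], [0, 0.002, 0, 0, 0, 0, 0], [0, 0, 0, 0, 0, 0, 0]]}}

```text
time: 11.68
tool_pos: [0.602, -0.1686, 0.0955]
tcp_rot: [-1.364, 0.923, -0.927]
wrist_force: [0.5, -0.4, -4.1]
width: 0.146
```

```bash
python3 - <<'E'
from h import *
togo([0.601,-0.168,0.09],np.radians(-68.2)); s=readout.read_state(); print(s["width"],s["torque"])
E
```

```text
shift [-0.0009  0.0055 -0.0007] turn [-0.0022 -0.0005  0.0017] | after turn shift [-0.0009  0.0055 -0.0007] q [-0.31  0.3   1.85  0.    0.99  0.88] F [ 0.5 -0.4 -4.1] t 11.68 pos [ 0.602  -0.1686  0.0955]
0.14582049219880786 [-0.00195879  0.02365245 -0.00379031]
```

>>> {"fn": "jog_arm", "kwargs": {"increments": [[-0.001, 0.0015, -0.001, -0.002, 0, 0.002, 0], [0, 0.0015, 0, 0, 0, 0, 0], [0, 0.0015, 0, 0, 0, 0, 0], [0, 0, 0, 0, 0, 0, 0]]}}

```text
time: 12.18
tool_pos: [0.6016, -0.168, 0.0922]
tcp_rot: [-1.364, 0.924, -0.926]
wrist_force: [-1.2, -0.7, -2.7]
width: 0.144
```

>>> {"fn": "jog_arm", "kwargs": {"increments": [[0, 0.0015, 0, 0, 0, 0, 0], [0, 0.0015, 0, 0, 0, 0, 0], [0, 0, 0, 0, 0, 0, 0]]}}

```text
time: 12.55
tool_pos: [0.602, -0.1684, 0.092]
tcp_rot: [-1.364, 0.922, -0.927]
wrist_force: [-4.7, 0.8, 2.2]
width: 0.144
```

```bash
python3 - <<'E'
from h import *
togo([0.601,-0.168,0.09],np.radians(-68.2)); s=readout.read_state(); print(s["width"],s["torque"])
E
```

```text
shift [-0.0008  0.002  -0.0008] turn [-0.0023 -0.0002  0.0017] | after turn shift [-0.0008  0.002  -0.0008] q [-0.31  0.3   1.85  0.    0.98  0.88] F [-4.7  0.8  2.2] t 12.55 pos [ 0.602  -0.1684  0.092 ]
0.143585155399039 [ 0.14317884  0.54799476 -0.00333616]
```

Contact at TCP z ≈ 0.092, within 1 mm of prediction. The side force says the left catch bears first, so shift 1 mm to −y and press on.

>>> {"fn": "jog_arm", "kwargs": {"increments": [[0, 0, -0.0015, -0.002, 0, 0.002, 0], [0, 0.001, 0, 0, 0, 0, 0], [0, 0, 0, 0, 0, 0, 0]]}}

```text
time: 12.92
tool_pos: [0.602, -0.1689, 0.092]
tcp_rot: [-1.363, 0.923, -0.927]
wrist_force: [-1.8, 0.8, 1.5]
width: 0.143
```

```bash
python3 - <<'E'
from h import *
togo([0.601,-0.168,0.09],np.radians(-68.2)); s=readout.read_state(); print(s["width"],s["torque"])
E
```

```text
shift [-0.0012  0.002  -0.0006] turn [-0.0033 -0.0008  0.0007] | after turn shift [-0.0012  0.002  -0.0006] q [-0.31  0.3   1.85  0.    0.98  0.88] F [-1.8  0.8  1.5] t 12.93 pos [ 0.602  -0.1689  0.092 ]
0.14320305288269808 [ 0.23817359  0.26455533 -0.07001918]
```

>>> {"fn": "jog_arm", "kwargs": {"increments": [[0, 0.002, -0.0005, -0.003, 0, 0.001, 0], [0, 0.002, 0, 0, 0, 0, 0]]}}

```text
time: 13.18
tool_pos: [0.6031, -0.1694, 0.0899]
tcp_rot: [-1.364, 0.923, -0.927]
wrist_force: [-1.6, 1.7, 4.2]
width: 0.146
```

>>> {"fn": "jog_arm", "kwargs": {"increments": [[0, 0.0025, 0, 0, 0, 0, 0], [0, 0.0025, 0, 0, 0, 0, 0]]}}

```text
time: 13.42
tool_pos: [0.6024, -0.1697, 0.0835]
tcp_rot: [-1.365, 0.923, -0.927]
wrist_force: [-0.3, -0.8, -6.2]
width: 0.146
```

```bash
python3 - <<'E'
from h import *
togo([0.601,-0.168,0.09],np.radians(-68.2)); s=readout.read_state(); print(s["width"],s["torque"])
E
```

```text
shift [-0.0021 -0.0065 -0.0006] turn [-0.0015 -0.0006  0.0016] | after turn shift [-0.0021 -0.0065 -0.0007] q [-0.31  0.31  1.86 -0.    0.97  0.88] F [-0.3 -0.8 -6.2] t 13.43 pos [ 0.6024 -0.1697  0.0835]
0.14597361765363115 [-0.20565316 -0.08861958 -0.03042612]
```

Force dropped from +4 to −6 N while z fell to 0.0835, so the catches have snapped. A small centring move and a little further down before letting go.

>>> {"fn": "jog_arm", "kwargs": {"increments": [[-0.0015, 0.001, -0.0005, -0.002, 0, 0.002, 0], [-0.0005, 0.001, 0, 0, 0, 0, 0], [0, 0, 0, 0, 0, 0, 0]]}}

```text
time: 13.8
tool_pos: [0.6016, -0.1679, 0.0801]
tcp_rot: [-1.365, 0.925, -0.925]
wrist_force: [0.1, 0.9, -1.2]
width: 0.148
```

```bash
python3 - <<'E'
from h import *
togo([0.601,-0.168,0.09],np.radians(-68.2)); s=readout.read_state(); print(s["width"],s["torque"])
E
```

```text
shift [-0.0001 -0.0099 -0.0006] turn [-0.0002 -0.0007 -0.0006] | after turn shift [-0.0001 -0.0099 -0.0006] q [-0.31  0.32  1.86  0.    0.96  0.88] F [ 0.1  0.9 -1.2] t 13.8 pos [ 0.6016 -0.1679  0.0801]
0.1482468252678027 [ 0.09582188 -0.05573515  0.10554492]
```

>>> {"fn": "jog_arm", "kwargs": {"increments": [[0, 0, 0, 0, 0, 0, 0.35], [0, 0, 0, 0, 0, 0, 0.35], [0, 0, 0, 0, 0, 0, 0.5], [0, 0, 0, 0, 0, 0, 0.6], [0, -0.03, 0, 0, 0, 0, 0.6], [0, -0.05, 0, 0, 0, 0, 0.6], [0, -0.05, 0, 0, 0, 0, 0.6], [0, -0.04, -0.03, 0, 0, 0, 0.6], [0, -0.03, -0.04, 0, 0, 0, 0.3], [0, 0, -0.04, 0, 0, 0, 0]]}}

```text
time: 15.05
tool_pos: [0.4986, -0.2095, 0.2873]
tcp_rot: [-1.368, 0.923, -0.922]
wrist_force: [-0.1, -0.5, -0.9]
width: 0.178
```

```bash
python3 - <<'E'
from h import *
np.set_printoptions(precision=4,suppress=True)
togo([0.601,-0.168,0.09],np.radians(-68.2)); s=readout.read_state(); print(s["width"],s["torque"])
c=read_camera("wrist"); cv2.imwrite("pics/w6.png",c["img"])
P=cloud(c)
for t in ["plate_grip","plate_nose","pull"]:
    for d in spotter.spot_point(c,t)[:1]: print(t,round(d["p"],2),np.round(d["location"],1),p3(c,d["location"]))
for d in spotter.masks_of(c,"plate_grip")[:2]:
    Q=P[d["mask"]]; Q=Q[~np.isnan(Q[:,0])&(np.linalg.norm(Q[:,:2]-[.601,-.168],axis=1)<.07)]
    if len(Q)<500: continue
    med=np.median(Q[:,2]); pl=Q[abs(Q[:,2]-med)<.003]; sd=Q[Q[:,2]>med+.02]
    A=np.c_[pl[:,:2]-[.601,-.168],np.ones(len(pl))]; print("plane slopes, z",np.linalg.lstsq(A,pl[:,2],rcond=None)[0])
    for n,q in(("plate",pl),("saddle",sd)): print(n,len(q),cv2.minAreaRect((q[:,:2]*1000).astype(np.float32)),np.median(q[:,2]))
for d in spotter.masks_of(c,"pull")[:1]:
    Q=P[d["mask"]];print(d["p"],d["mask"].sum(),np.nanmedian(Q,0))
E
```

```text
shift [-0.0003  0.1971  0.1108] turn [0.0015 0.0028 0.0007] | after turn shift [-0.0005  0.1973  0.1105] q [-0.44 -0.01  1.84 -0.    1.32  0.75] F [-0.1 -0.5 -0.9] t 15.05 pos [ 0.4986 -0.2095  0.2873]
0.1780661422116016 [-0.0403 -0.0548  0.0431]
plate_grip 0.68 [264.4 292.7] [ 0.3571 -0.2468  0.0494]
plate_nose 0.74 [223.5  59.8] [ 0.582  -0.1173  0.0549]
pull 0.87 [178.5  63.3] [ 0.5626 -0.0716  0.0337]
0.7 11302 [ 0.5578 -0.1431  0.0195]
```

View pics/w6.png

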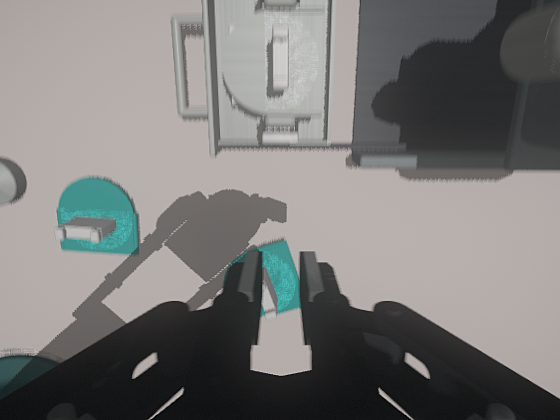

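Wrist image: plate sits in the tray under both catches, nose towards the pull at (223,60), pull at (180,63). A numerical check of height and level, then the approach to the pull.

```bash
python3 - <<'E'
from h import *
np.set_printoptions(precision=4,suppress=True)
c=read_camera("wrist"); P=cloud(c)
Q=P[0:130,215:330].reshape(-1,3); Q=Q[~np.isnan(Q[:,0])]
pl=Q[(abs(Q[:,2]-.0555)<.004)&(np.linalg.norm(Q[:,:2]-[.601,-.168],axis=1)<.045)]; sd=Q[(Q[:,2]>.080)&(np.linalg.norm(Q[:,:2]-[.601,-.168],axis=1)<.035)]
A=np.c_[pl[:,:2]-[.601,-.168],np.ones(len(pl))]; print("plane slopes, z",len(pl),np.linalg.lstsq(A,pl[:,2],rcond=None)[0])
print("saddle",len(sd),cv2.minAreaRect((sd[:,:2]*1000).astype(np.float32)))
togo([0.5457,-0.0297,0.12],np.radians(-68.2))
E
```

```text
plane slopes, z 6321 [-0.0019  0.001   0.0549]
saddle 1105 ((601.0430908203125, -168.70310974121094), (49.92403030395508, 13.888594627380371), 21.75482177734375)
shift [-0.1468  0.1627  0.1116] turn [ 0.0065  0.0026 -0.0053] | after turn shift [-0.1479  0.1627  0.1102] q [-0.44 -0.01  1.84 -0.    1.32  0.75] F [-0.6 -0.6  0.8] t 15.4 pos [ 0.4983 -0.208   0.2827]
```

Plate top is at 54.9 mm, level within 2 mrad, centred on the balls: home. Now to the front of the pull.

>>> {"fn": "jog_arm", "kwargs": {"increments": [[-0.03, 0, 0.022, 0.006, 0.003, -0.005, 0], [-0.035, 0, 0.026, 0, 0, 0, 0], [-0.035, 0, 0.026, 0, 0, 0, 0], [-0.035, 0.02, 0.026, 0, 0, 0, 0], [-0.013, 0.045, 0.01, 0, 0, 0, 0], [0, 0.045, 0, 0, 0, 0, 0], [0, 0.04, 0, 0, 0, 0, 0], [0, 0.015, 0, 0, 0, 0, 0], [0, 0, 0, 0, 0, 0, 0]]}}

```text
time: 16.52
tool_pos: [0.5531, -0.0176, 0.1092]
tcp_rot: [-1.369, 0.922, -0.915]
wrist_force: [-0.1, 0.3, 0.7]
width: -0.002
```

```bash
python3 - <<'E'
from h import *
togo([0.5457,-0.0297,0.03],np.radians(-68.2)); print(readout.read_state()["width"])
E
```

```text
shift [ 0.0086  0.0792 -0.0112] turn [ 0.0024  0.0084 -0.0033] | after turn shift [ 0.0085  0.0792 -0.0113] q [-0.08  0.16  1.99  0.    0.99  1.1 ] F [-0.1  0.3  0.7] t 16.52 pos [ 0.5531 -0.0176  0.1092]
-0.0015724353253303935
```

>>> {"fn": "jog_arm", "kwargs": {"increments": [[0, 0.03, -0.008, 0.002, 0.008, -0.003, 0], [0, 0.03, -0.004, 0, 0, 0, 0], [0, 0.015, 0, 0, 0, 0, 0], [0, 0.004, 0, 0, 0, 0, 0], [0, 0, 0, 0, 0, 0, 0]]}}

```text
time: 17.15
tool_pos: [0.5515, -0.0229, 0.0373]
tcp_rot: [-1.357, 0.912, -0.935]
wrist_force: [0.5, -0.2, -0.1]
width: 0.003
```

```bash
python3 - <<'E'
from h import *
togo([0.5624,-0.0715,0.03],np.radians(-68.2)); print(readout.read_state()["width"])
E
```

```text
shift [ 0.0491  0.0076 -0.0081] turn [-0.0142  0.      0.007 ] | after turn shift [ 0.0492  0.0073 -0.008 ] q [-0.09  0.24  2.05  0.    0.83  1.1 ] F [ 0.5 -0.2 -0.1] t 17.15 pos [ 0.5515 -0.0229  0.0373]
0.002559149406394687
```

>>> {"fn": "jog_arm", "kwargs": {"increments": [[0.005, 0.006, -0.008, -0.014, 0, 0.007, 0], [0.01, 0.001, 0, 0, 0, 0, 0], [0.01, 0, 0, 0, 0, 0, 0], [0.01, 0, 0, 0, 0, 0, 0], [0.015, 0, 0, 0, 0, 0, 0], [0.02, 0, 0, 0, 0, 0, 0], [0.02, 0, 0, 0, 0, 0, 0]]}}

```text
time: 18.02
tool_pos: [0.5807, -0.1136, 0.0323]
tcp_rot: [-1.363, 0.923, -0.924]
wrist_force: [0.2, 2.7, 0.3]
width: 0.0
```

```bash
python3 - <<'E'
from h import *
np.set_printoptions(precision=4,suppress=True)
togo([0.5624,-0.0715,0.03],np.radians(-68.2))
c=read_camera("wrist")
for t in ["plate_grip","plate_nose","pull"]:
    for d in spotter.spot_point(c,t)[:1]: print(t,round(d["p"],2),np.round(d["location"],1),p3(c,d["location"]))
E
```

```text
shift [-0.0459  0.0023 -0.0014] turn [-0.0027  0.001  -0.0005] | after turn shift [-0.0459  0.0023 -0.0014] q [-0.24  0.32  1.96  0.    0.86  0.95] F [0.2 2.7 0.3] t 18.02 pos [ 0.5807 -0.1136  0.0323]
plate_nose 0.7 [465.2 317.5] [ 0.6041 -0.1773  0.0517]
pull 0.84 [325.6 286.5] [ 0.5883 -0.1311  0.0335]
```

>>> {"fn": "jog_arm", "kwargs": {"increments": [[0.015, 0.001, -0.001, 0, 0, 0, 0], [0.015, 0, 0, 0, 0, 0, 0], [0.015, 0, 0, 0, 0, 0, 0], [0.01, 0, 0, 0, 0, 0, 0]]}}

```text
time: 18.73
tool_pos: [0.6, -0.1659, 0.0309]
tcp_rot: [-1.363, 0.924, -0.922]
wrist_force: [0.4, 2.6, 1.9]
width: 0.0
```

>>> {"fn": "jog_arm", "kwargs": {"increments": [[0.008, 0, 0, 0, 0, 0, 0], [0.008, 0, 0, 0, 0, 0, 0], [0.008, 0, 0, 0, 0, 0, 0]]}}

```text
time: 19.1
tool_pos: [0.6096, -0.1898, 0.0309]
tcp_rot: [-1.363, 0.925, -0.922]
wrist_force: [-0.2, 3.0, 2.3]
width: -0.0
```

```bash
python3 - <<'E'
from h import *
np.set_printoptions(precision=4,suppress=True)
togo([0.5624,-0.0715,0.03],np.radians(-68.2))
c=read_camera("top"); cv2.imwrite("pics/t7.png",cv2.resize(c["img"][40:260,290:550],None,fx=2.5,fy=2.5))
E
```

```text
shift [-0.1274  0.0012  0.0002] turn [-0.0016  0.0009 -0.0028] | after turn shift [-0.1274  0.0009  0.0001] q [-0.34  0.4   1.85  0.    0.89  0.84] F [-0.2  3.   2.3] t 19.1 pos [ 0.6096 -0.1898  0.0309]
```

View pics/t7.png

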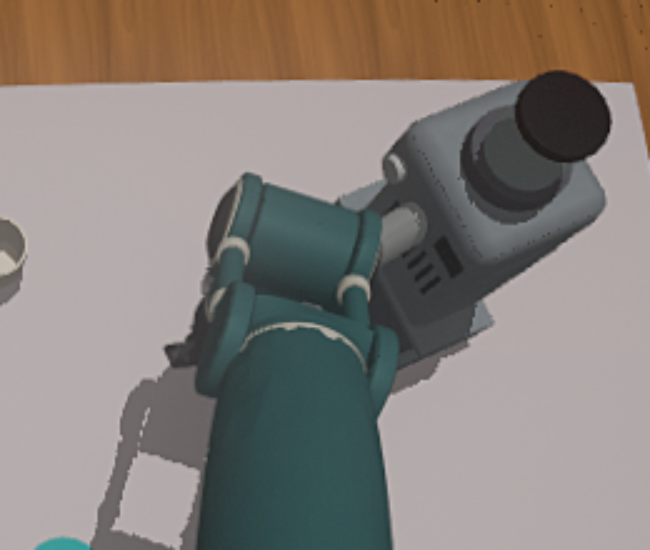

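Top crop: the wrist link (370,240) is close to the spout (400,230). I measure the clearance before pushing further.

```bash
python3 - <<'E'
from h import *
d=np.array([0.371,-0.928]); p0=np.array([0.5624,-0.0715]); n=np.array([0.928,0.371])
for cam in ("top","scene"):
    c=read_camera(cam); P=cloud(c); I=c["img"].astype(int)
    if cam=="scene": cv2.imwrite("pics/s8.png",cv2.resize(c["img"][60:260,60:310],None,fx=3,fy=3,interpolation=cv2.INTER_CUBIC))
    s=(P[...,:2]-p0)@d; l=(P[...,:2]-p0)@n; z=P[...,2]
    teal=(I[...,1]-I[...,2]>12)
    for lo in np.arange(.08,.5,.04):
        m=(abs(l)<.1)&(s>-.05)&(s<.4)&(z>lo)&(z<lo+.04)
        f=lambda k:np.round(np.nanpercentile(s[k],[1,99]),3) if k.sum()>5 else None
        print(cam,round(lo,2),"robot s",f(m&teal),"other s",f(m&~teal), "other |l|<.03", f(m&~teal&(abs(l)<.03)))
E
```

```text
top 0.08 robot s None other s [0.068 0.391] other |l|<.03 [0.068 0.349]
top 0.12 robot s None other s [0.087 0.394] other |l|<.03 [0.087 0.349]
top 0.16 robot s None other s [0.09  0.394] other |l|<.03 [0.09  0.346]
top 0.2 robot s None other s [0.09  0.399] other |l|<.03 [0.09  0.276]
top 0.24 robot s None other s [0.262 0.39 ] other |l|<.03 [0.261 0.293]
top 0.28 robot s None other s [0.281 0.395] other |l|<.03 [0.287 0.297]
top 0.32 robot s [0.098 0.127] other s [0.083 0.398] other |l|<.03 [0.063 0.337]
top 0.36 robot s [0.081 0.186] other s [0.058 0.36 ] other |l|<.03 [0.058 0.341]
top 0.4 robot s [0.042 0.178] other s [0.043 0.397] other |l|<.03 [0.041 0.397]
top 0.44 robot s [0.029 0.113] other s [-0.027  0.027] other |l|<.03 None
top 0.48 robot s [-0.021  0.074] other s [-0.026  0.021] other |l|<.03 None
scene 0.08 robot s None other s [0.067 0.395] other |l|<.03 [0.066 0.35 ]
scene 0.12 robot s None other s [0.086 0.396] other |l|<.03 [0.084 0.349]
scene 0.16 robot s None other s [0.09  0.397] other |l|<.03 [0.089 0.35 ]
scene 0.2 robot s [0.095 0.143] other s [0.09  0.397] other |l|<.03 [0.089 0.348]
scene 0.24 robot s [0.093 0.139] other s [0.091 0.397] other |l|<.03 [0.09  0.294]
scene 0.28 robot s [0.094 0.139] other s [0.091 0.397] other |l|<.03 [0.09  0.296]
scene 0.32 robot s [0.135 0.185] other s [0.061 0.397] other |l|<.03 [0.06  0.395]
scene 0.36 robot s [0.097 0.189] other s [0.056 0.376] other |l|<.03 [0.055 0.378]
scene 0.4 robot s [0.03  0.177] other s [-0.004  0.392] other |l|<.03 [0.031 0.395]
scene 0.44 robot s [-0.024  0.111] other s [-0.029  0.101] other |l|<.03 None
scene 0.48 robot s [-0.024  0.066] other s [-0.027  0.027] other |l|<.03 None
```

View pics/s8.png

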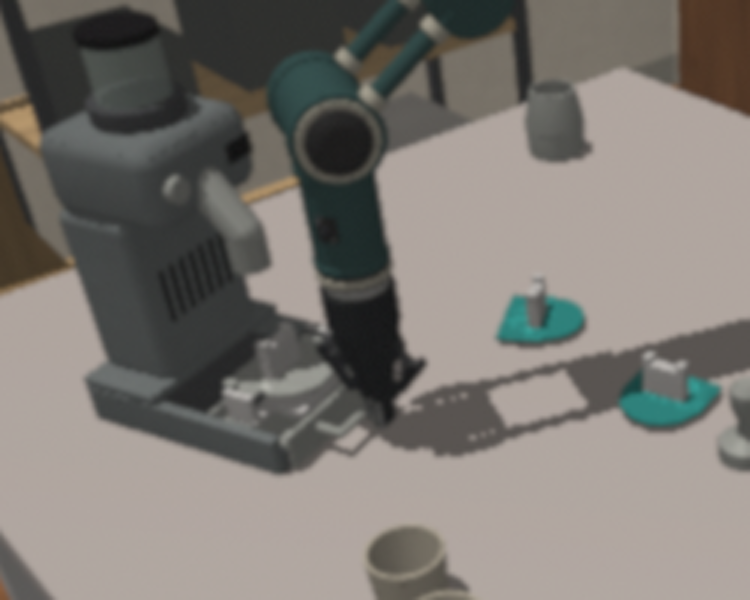

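Scene crop: tray nearly in, plate seated under the spout. Wrist clearance to head and spout is 60 mm or more. Continue gently to the stop.

>>> {"fn": "jog_arm", "kwargs": {"increments": [[0.007, 0, 0, 0, 0, 0, 0], [0.007, 0, 0, 0, 0, 0, 0]]}}

```text
time: 19.5
tool_pos: [0.6142, -0.2021, 0.0305]
tcp_rot: [-1.362, 0.926, -0.921]
wrist_force: [-3.7, 17.1, 6.9]
width: -0.006
```

>>> {"fn": "jog_arm", "kwargs": {"increments": [[0.006, 0, 0, 0, 0, 0, 0], [0.006, 0, 0, 0, 0, 0, 0]]}}

```text
time: 19.75
tool_pos: [0.6143, -0.2023, 0.0306]
tcp_rot: [-1.351, 0.946, -0.904]
wrist_force: [-7.6, 21.0, 13.8]
width: -0.0
```

>>> {"fn": "jog_arm", "kwargs": {"increments": [[0.006, 0, 0, 0, 0, 0, 0], [0.006, 0, 0, 0, 0, 0, 0]]}}

```text
time: 20.0
tool_pos: [0.6143, -0.2022, 0.0309]
tcp_rot: [-1.342, 0.964, -0.886]
wrist_force: [-7.3, 17.7, 12.7]
width: -0.003
```

At the stop: 20 N and no more motion. Back off and check.

>>> {"fn": "jog_arm", "kwargs": {"increments": [[-0.02, 0, 0, 0, 0, 0, 0], [-0.03, 0, 0, 0, 0, 0, 0], [-0.03, -0.02, 0, 0, 0, 0, 0], [-0.03, -0.05, 0, 0, 0, 0, 0], [-0.03, -0.05, 0, 0, 0, 0, 0], [-0.02, -0.05, -0.03, 0, 0, 0, 0], [0, -0.05, -0.04, 0, 0, 0, 0], [0, 0, -0.04, 0, 0, 0, 0], [0, 0, -0.04, 0, 0, 0, 0], [0, 0, 0, 0, 0, 0, 0]]}}

```text
time: 21.25
tool_pos: [0.4192, -0.1163, 0.266]
tcp_rot: [-1.348, 0.949, -0.896]
wrist_force: [0.4, 0.6, 0.1]
width: 0.001
```

```bash
python3 - <<'E'
from h import *
np.set_printoptions(precision=4,suppress=True)
d=np.array([0.371,-0.928]); p0=np.array([0.5624,-0.0715]); n=np.array([0.928,0.371])
s0=readout.read_state(); print(s0["tool_pos"],s0["time"],s0["wrist_force"])
c=read_camera("top"); cv2.imwrite("pics/t9.png",cv2.resize(c["img"][60:240,300:500],None,fx=3.5,fy=3.3,interpolation=cv2.INTER_CUBIC))
for cam in ("top","scene"):
    if cam=="scene": c=read_camera(cam)
    for t in ["pull","plate_grip","plate_nose"]:
        for k in spotter.spot_point(c,t)[:4]:
            p=p3(c,k["location"])
            if p is not None: print(cam,t,round(k["p"],2),np.round(k["location"],1),p,"s,l",(p[:2]-p0)@d,(p[:2]-p0)@n)
    P=cloud(c); s=(P[...,:2]-p0)@d; l=(P[...,:2]-p0)@n; z=P[...,2]
    for nm,m in (("plate top",(z>.050)&(z<.060)&(s>.165)&(s<.26)&(abs(l)<.045)),("pull",(z>.026)&(z<.040)&(s>.09)&(s<.13)&(abs(l)<.03))):
        q=P[m]
        if len(q)>20:
            A=np.c_[s[m]-.224,l[m],np.ones(len(q))]; print(cam,nm,len(q),"s",np.percentile(s[m],[2,50,98]),"fit",np.linalg.lstsq(A,q[:,2],rcond=None)[0])
E
```

```text
[ 0.4192 -0.1163  0.266 ] 21.25 [0.3923 0.5932 0.1041]
top pull 0.73 [380.4 180.6] [ 0.4534 -0.0663  0.6055] s,l -0.04521892944610871 -0.09923381433946095
top plate_grip 0.67 [178.3 326.8] [0.2195 0.3535 0.0515] s,l -0.521663961578541 -0.1605517981778183
top plate_grip 0.63 [107.6 217.8] [0.5292 0.5797 0.0135] s,l -0.6165987756812646 0.21074654348442326
top plate_grip 0.62 [314.8 274.7] [ 0.3492 -0.0152  0.0505] s,l -0.13136754730767336 -0.17694369011328265
top plate_grip 0.57 [420.4 158.4] [ 0.6536 -0.3158  0.092 ] s,l 0.26050421139305724 -0.00602386485526794
top plate_nose 0.95 [171.4 306. ] [0.2732 0.3839 0.0127] s,l -0.5299403613248317 -0.09942630475571453
top plate_nose 0.92 [398.7 165.3] [ 0.4645 -0.0834  0.6366] s,l -0.025259709108576472 -0.0952965309301501
top plate_nose 0.88 [107.9 234. ] [0.4816 0.5777 0.0105] s,l -0.6324650375929538 0.16583835518729892
top plate_nose 0.82 [310.4 254.9] [ 0.4063 -0.0083  0.0084] s,l -0.11654180988073258 -0.12143244305457429
top plate top 180 s [0.2228 0.2459 0.2587] fit [ 0.0087 -0.0134  0.0559]
scene plate_grip 0.94 [400.3 323.7] [0.5378 0
[... 176 characters left out ...]
_grip 0.91 [236.9 158.6] [ 0.3681 -0.2337  0.0545] s,l 0.07841769987059949 -0.24047814727897868
scene plate_grip 0.9 [279.7 186.9] [ 0.3568 -0.0245  0.031 ] s,l -0.11986921129207491 -0.17333350596119387
scene plate_nose 0.96 [272.  199.4] [ 0.4024 -0.0129  0.0096] s,l -0.11369163150865196 -0.12674582848718982
scene plate_nose 0.93 [254.2 164.7] [ 0.3079 -0.214   0.0114] s,l 0.03780313645616805 -0.28900315840592455
scene plate_nose 0.8 [163.9 184.3] [ 0.6389 -0.2736  0.0561] s,l 0.2159054090764062 -0.004016872494414808
scene plate_nose 0.75 [399.2 235.8] [0.2634 0.3787 0.014 ] s,l -0.528684915229324 -0.1104412982752797
scene plate top 228 s [0.2069 0.2349 0.2584] fit [ 0.0237 -0.0003  0.0563]
```

View pics/t9.png

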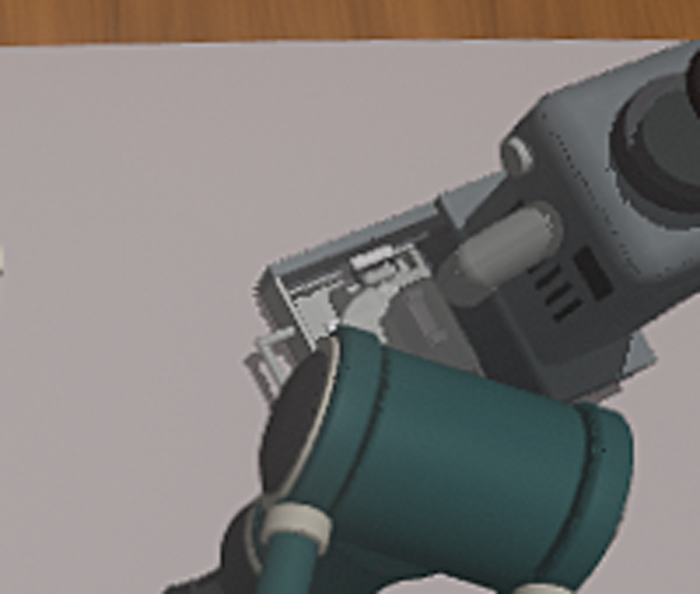

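Top crop: the panel is flush with the front of the base rails, plate in place at (400,310), arm clear. TCP at the stop puts the pull 160 mm in and the panel 128 mm ahead of the spotted grinder origin, so it is fully in. One last level check in the right region, then hand in.

```bash
python3 - <<'E'
from h import *
np.set_printoptions(precision=4,suppress=True)
d=np.array([0.371,-0.928]); p0=np.array([0.5624,-0.0715]); n=np.array([0.928,0.371])
for cam in ("top","scene"):
    c=read_camera(cam); P=cloud(c); s=(P[...,:2]-p0)@d; l=(P[...,:2]-p0)@n; z=P[...,2]
    for nm,m in (("plate top",(z>.050)&(z<.060)&(s>.22)&(s<.30)&(abs(l)<.042)),("saddle",(z>.085)&(z<.11)&(s>.24)&(s<.29)&(abs(l)<.03)),("panel",(z>.036)&(z<.05)&(s>.17)&(s<.205)&(l>.02)&(l<.08))):
        q=P[m]
        if len(q)>20:
            A=np.c_[s[m]-.264,l[m],np.ones(len(q))]; print(cam,nm,len(q),"s",np.percentile(s[m],[2,50,98]),"l",np.percentile(l[m],[2,50,98]),"fit",np.linalg.lstsq(A,q[:,2],rcond=None)[0])
E
```

```text
top plate top 290 s [0.2288 0.2625 0.2996] l [-0.0369  0.0198  0.0415] fit [-0.003  -0.0033  0.056 ]
top saddle 119 s [0.2567 0.2615 0.2713] l [-0.0245 -0.0001  0.0236] fit [ 0.2447 -0.0199  0.0953]
top panel 60 s [0.1862 0.1891 0.1933] l [0.0245 0.0517 0.0779] fit [0.5326 0.0247 0.0814]
scene plate top 228 s [0.2213 0.2484 0.2984] l [-0.0395  0.0132  0.0398] fit [ 0.0054 -0.0081  0.0569]
scene saddle 86 s [0.2537 0.2585 0.2698] l [-0.026   0.0019  0.0249] fit [ 0.1913 -0.0185  0.0956]
scene panel 55 s [0.1767 0.188  0.1931] l [0.0213 0.0484 0.0764] fit [0.3833 0.01   0.0715]
```

Plate level and centred with the tray in. Handing in.

```bash
python3 -c "
from workcell import bot; print(bot.finish_job())"
```

```text
the job is handed in; nothing more can be done
None
```

I seated the steel plate on the three balls, rounded end to the front, slid the tray in against its stop, and handed the job in. No verdict was reported.

- **Plate:** I took it by the saddle and felt first touch at a gripper height of 92 mm. One catch bore first, shown by about 5 N of side force, so I shifted roughly 1 mm sideways. The plate then snapped in, with no more than about 9 N of push read between moves. After letting go, its top measured 54.9 mm high, level to 2 mrad and centred on the balls within 1 mm.
- **Tray:** I pushed it in about 160 mm with 2–3 N. At the stop it took about 20 N without moving further. The panel's distance from the spotted grinder position agrees with the tray being fully in.
- **Last checks:** The arm was clear. The top and scene cameras showed the plate still level to within 10 mrad and centred within about 5 mm.
- **What disagreed or was not checked:** These views read the plate's top 1–2 mm higher than the close-up (56–57 mm), within calibration error. I did not measure the catch joints directly; that they closed is judged from the force drop and the plate's height. The cups, tamper and canister were not measured again at the end, but the arm stayed well away from them.

The clock read about 21 s of the 64 s allowed.

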